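Dock the pill organiser in its retaining bracket

ROBOT

A 6-joint arm with a two-finger parallel gripper is mounted at the origin on the work surface. World frame = base frame: x ahead of the robot, y to its left, z up, the work surface at z = 0. Lengths are in m, angles in degrees, forces in N, time in s.
With the tool pointing down it reaches from about 0.25 to 0.85 m from the base axis. Payload 12.5 kg.
Tool frame: the origin (TCP) lies at the very end of the fingers, on their centre line; the grasp point (between the pads) lies 19 mm behind it; y points along the fingers, z is the direction in which the jaws open and shut, and the axes are right-handed (so a half turn about y gives the same grasp; the last joint's range is limited). The gripper opens to 93 mm and grips with 3 to 60 N. Pads are 15 mm wide; open, the fingers measure 128 mm over their backs; the gripper's body (75 mm by 188 mm) begins 65 mm behind the grasp point.
Start: joints at [-74.462, 20.094, 94.641, -0, 65.266, -4.847], TCP at [0.192, -0.516, 0.219] pointing down, gripper open.
Joint ranges: [-157.81, 157.81], [-45, 120.19], [0.68, 151.7], [-89.99, 269.99], [4.06, 180], [-164.3, 164.3]. Speed limits (degrees/s): [127.2, 127.2, 159.86, 180, 180, 180].

INTERFACE

Orientations are given as [roll, pitch, yaw] about the fixed x, y, z axes, in that order (R = Rz(yaw) Ry(pitch) Rx(roll)).
In Python, from rig import read_state, capture, close_job, silhouettes, mark_of gives the robot as it stands.
- The arm moves only by the tool jog_arm, never from a script. Its argument "deltas" is a list of rows, each an object of numbers: "tx", "ty", "tz": the shift along the tool's x, y, z in units of 40 mm (1.0 is 40 mm); "wx", "wy", "wz": the turn, a rotation vector about the tool's x, y, z in degrees; "jaw": the closure, from -1 (fully open) to 1 (shut). In form: [{"tx": .., "ty": .., "tz": .., "wx": .., "wy": .., "wz": .., "jaw": ..}, ...]. A call has 1 to 8 rows; each row is the pose to reach, as a shift and turn from the pose commanded when the call began, along the tool's axes at that moment; what a row does not reach only later rows make up. A row lasts 1/8 s, in which the tool goes at most 62.5 mm and 10.7 degrees, less where a joint would pass 70% of its speed; a pose out of reach is approached as far as the arm can. A call with a gripper value outside its range is refused whole. The fingers move at their own pace and stop on an object; "squeeze" is the grip in N (left out, the last holds). Time passes only in rows, so rows that repeat a pose let the fingers close. It gives the time, the measured TCP pose, the force and the opening at its end, in the units of the state.
- read_state(): the state, without advancing time (a new reading comes with each control period).
- capture(name): name is "side" or "top" or "wrist"; returns a dict with "pixels" (480x640x3 uint8, blue, green, red), "depth" (480x640 float32, m along the optical axis (not along the pixel's ray), 0 where there is no reading), "mtx" (3x3 intrinsics, pixels), "rvec" (rotation vector, rad) and "tvec" (3), from world to camera coordinates, as OpenCV has them. Camera axes: x right, y down, z forward; pixel columns grow to the right and rows downward; lengths in m; the calibration is good to about 2 mm. The wrist camera is an equidistant fisheye: a pixel r from the principal point sees the ray r / f radians off the axis. A picture is of the moment at which its call begins.
- close_job(): hands the job in, once; it reports no verdict.
Trained networks look in a picture, given as the dict that the camera call returned (one of the last four; its "shot" number tells which), for a name from the list of things; names that differ only in an ending like _2 or _b are one class to them, and where a whole thing is asked for, a point or a joint stands for the part that bears it (a point fixed in the world has none). Each returns a list of dicts, best first, with "score" (0 to 1); they miss things now and then, are a little off and sometimes report something else, mostly with a low value. They report only what shows in the picture. A call takes as long as a camera call. They do not tell look-alikes from the thing itself.
- silhouettes(target, picture): "pixels" (480x640 bool, what is visible of it) and "centre" ([column, row] in pixels, amid what is visible of it).
- mark_of(target, picture): "centre" ([column, row] in pixels: a listed point, or the origin of a listed thing).
The state is a dict: "clock": time; "q": joint angles; "dq": joint speeds; "joint_efforts": joint torques, N m; "ee_pos": TCP position; "tool_rot": TCP orientation; "force": force on the tool from outside, world axes, zero at the start; "wrist_torque": the same for the moment, N m; "grip_width": finger opening in m.
Only numpy, scipy, OpenCV 4.12 (cv2) and the standard library are available. Lean on these libraries where they do the work, as an engineer would, in place of code of your own. Each camera call takes 0.05 s, during which the arm holds its last target.

TASK

Dock the pill organiser: lay it flat in front of the shelf bracket, slide its toe in under the bracket's roof, and push it fully home, pressing firmly (about 10 N) against the hidden stop for a moment so that the bracket's pin has dropped into the toe's window. Be gentle: never push the organiser against the bracket with more than 16 N. Leave the organiser standing flat and let go of it, and do not disturb the colander, jug, clip or spatula.

Things in the scene. Friction and masses are not known exactly. Their poses are not given: they have to be found in the camera images.
- organiser_center (a point): centre of the white pill organiser's case, 16 mm above its underside: a loose box standing on the green board (z = 0), 110 long (its x) x 36 wide (its y) x 32 high, seven clear flaps on top (shut, immovable), 0.11 to 0.23 kg. x points to the toe, z up. Grip it across its 36 mm width. From its +x end, level with the underside, sticks out a flat tongue, the toe
- toe_tip (a point): middle of the toe's front edge, 4 mm above the underside, 125 mm ahead of the case's centre (organiser's x); same axes. The toe is 70 long, 26 wide, 8 high; its last 10 mm slope on top down to 3.5 mm high. A square window 12 x 12 mm goes right through it, centred 30 mm back from the tip
- bracket: aluminium retaining bracket screwed to the board, 64 long, 76 wide over its flanges, 16 high. Origin on the board, middle of the mouth; x points level into the pocket, the way the toe slides in; z up. Pocket 28 wide (1 mm beside the toe each side), 10 high. In front of the mouth two unroofed cheeks, 16 high, flare out to 42 mm apart at x = -14 mm
- roof (a point): middle of the bracket's roof top, 32 mm past the mouth, 16 mm above the board; axes as the bracket. The roof covers the pocket from 0 to 64 mm past the mouth. Under it is a hidden rigid stop, 36 to 54 mm past the mouth, set differently each time: the toe is home when its tip bears on the stop, to be found by feel. The case is then still 16 to 34 mm before the mouth
- pin (a joint): height in m (noisy) of the brass spring pin, 8 mm across with a 13 mm cap 27 mm above the board, in a slot in the roof 30 mm before the stop. 0 = down, also before the toe reaches it. The toe's slope lifts it to 0.004 (1 to 4 N against the slide); it drops to 0 into the window in the last 2 to 3 mm before the stop
- colander: stainless steel colander, 180 across, 85 high, with two loop handles; origin under its centre; leave alone
- jug: white ceramic jug, 92 across, 140 high, handle to its +y; origin under its centre; leave alone
- clip: blue spring clip lying flat, 70 long (x) x 26 x 14 high; origin under its centre; leave alone
- spatula: wooden spatula lying flat, 280 long along its x, blade 54 wide at +x, 8 thick; origin under its middle; leave alone
Mind the look-alikes: they are no part of the job. There is more than one size of the part that bears organiser_center; the job needs the smallest.

How it is judged (in metres and radians):
On the way, in this order (a step that is already met when the one before it is completed fails the run):
1. the toe has entered the pocket under the roof (x of toe_tip in the frame of bracket above 0.003 m and y of toe_tip in the frame of bracket between -0.006 and 0.006 m and height (world z) of toe_tip below 0.009 m), for 0.05 s.
2. the toe is pressed home with at least 5 N for 0.2 s, the pin dropped into its window (x of toe_tip in the frame of bracket above 0.0335 m and value of joint pin below 0.0015 m and contact force between organiser and bracket above 5 N), for 0.2 s.
At the end, for the whole second after the job is handed in: the toe is in the pocket with its tip at least 33.5 mm past the mouth and within 3 mm of the pocket's middle, the pin is down in the toe's window (below 1.5 mm), the organiser in line with the bracket within 0.12 rad, flat within 0.06 rad, at rest and released (x of toe_tip in the frame of bracket above 0.0335 m and y of toe_tip in the frame of bracket between -0.003 and 0.003 m and value of joint pin below 0.0015 m and angle between the x axis of toe_tip and the x axis of bracket, either way round below 0.12 rad and angle between toe_tip's own z axis and vertical below 0.06 rad and linear speed of organiser below 0.01 m/s and contact force between organiser and the fingers below 0.05 N); the robot touches nothing.
It fails at once if the organiser is pushed against the bracket with more than 16 N (contact force between organiser and bracket above 16 N).
It fails at once if a bystander is moved by more than 15 mm (distance of any of colander, jug, clip, spatula from where it was at the start of the episode above 0.015 m).
It also fails if it takes over 43 s, if anything falls off the work surface, if the arm or the gripper's body presses on something with over 40 N, if the wrist force passes 120 N, or if a joint passes its speed limit or range.

## Working session

There is one attempt and no reset: what is moved stays moved. The work goes in short steps, Python scripts to look and compute and a tool call to move; the robot and the scene stay as the last step left them, time stands still between calls to the robot, and variables do not carry over. Pictures are saved under pics/ and viewed, and the job is handed in when it is done.

Besides the shell and the picture viewer there is one more tool, called after ">>>" as name(argument=value, ...) on one line, values as JSON. jog_arm: Moves the arm, as the interface text tells. Its arguments: {"type":"object","properties":{"deltas":{"type":"array"},"squeeze":{"type":"number"}},"required":["deltas"]}

```bash
mkdir -p pics; ls; python3 - <<'E'
from rig import *
import cv2,numpy as np
s=read_state();print({k:np.round(v,3).tolist() if not isinstance(v,float) else v for k,v in s.items()})
for n in("side","top"):
    c=capture(n);cv2.imwrite(f"pics/{n}0.png",c["pixels"]);print(n,c["mtx"].tolist(),c["rvec"],c["tvec"],c["shot"])
    np.savez(f"{n}0.npz",**{k:c[k] for k in("pixels","depth","mtx","rvec","tvec")})
    for t in("organiser_center","toe_tip","bracket","roof","pin","colander","jug","clip","spatula"):
        try: print(t,[(np.round(d["centre"],1).tolist(),round(d["score"],2)) for d in mark_of(t,c)])
        except Exception as e: print(t,e)
E
```

```text
pics
{'clock': 0.0, 'q': [-74.46, 20.125, 94.678, -0.001, 65.265, -4.846], 'dq': [-0.005, -0.025, 0.01, 0.021, 0.053, -0.086], 'joint_efforts': [-0.004, -49.733, -28.526, 0.07, 0.026, -0.0], 'ee_pos': [0.192, -0.515, 0.218], 'tool_rot': [-90.068, 0.005, -159.613], 'force': [0.132, 0.187, -0.775], 'wrist_torque': [0.011, 0.03, -0.025], 'grip_width': 0.09294376411078943}
side [[605.7803071809722, 0.0, 315.7007689854279], [0.0, 605.7803071809722, 241.17287013875404], [0.0, 0.0, 1.0]] [ 2.25826674  0.16349443 -0.08875593] [-0.56278498 -0.04861047  1.57328644] 1
organiser_center [([233.7, 265.3], 0.87), ([300.5, 290.0], 0.84), ([313.8, 255.1], 0.71), ([150.9, 387.4], 0.62), ([286.9, 405.7], 0.27)]
toe_tip [([315.0, 257.8], 0.98), ([164.0, 293.7], 0.64), ([403.0, 230.1], 0.18)]
bracket [([325.2, 211.4], 0.95)]
roof [([327.6, 198.2], 0.88)]
pin it knows: bracket, clip, colander, jug, organiser_center, roof, spatula, toe_tip
colander [([288.3, 404.1], 0.57)]
jug [([306.8, 158.3], 0.67)]
clip [([384.7, 317.6], 0.74)]
spatula [([403.6, 226.2], 0.84)]
top [[460.42795320158467, 0.0, 314.85462041335813], [0.0, 460.42795320158467, 240.11923831531482], [0.0, 0.0, 1.0]] [ 2.13086145 -2.13578624  0.15621772] [-0.02015408  0.54077855  1.33059402] 2
organiser_center [([476.8, 314.0], 0.74), ([366.9, 233.9], 0.73), ([351.5, 288.0], 0.58)]
toe_tip [([512.9, 357.3], 0.86), ([328.4, 230.9], 0.83), ([390.5, 331.3], 0.82)]
bracket [([267.8, 228.7], 0.59)]
roof [([255.0, 231.4], 0.8)]
pin it knows: bracket, clip, colander, jug, organiser_center, roof, spatula, toe_tip
colander [([464.8, 227.7], 0.83), ([327.4, 229.7], 0.75)]
jug [([181.3, 263.6], 0.88)]
clip [([384.3, 175.2], 0.67)]
spatula [([281.2, 166.5], 0.87)]
```

View pics/side0.png

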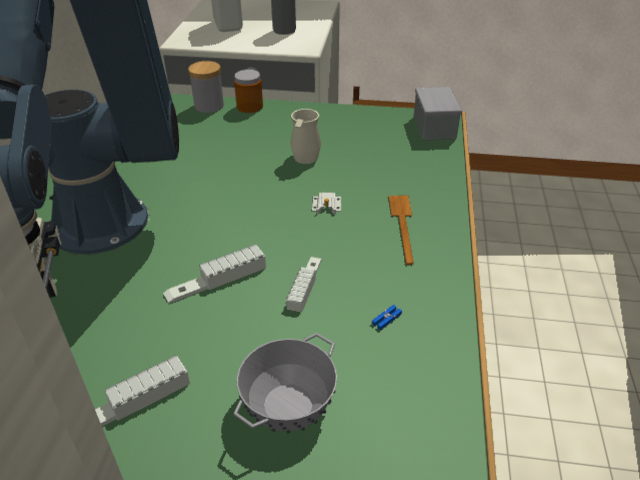

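View pics/top0.png

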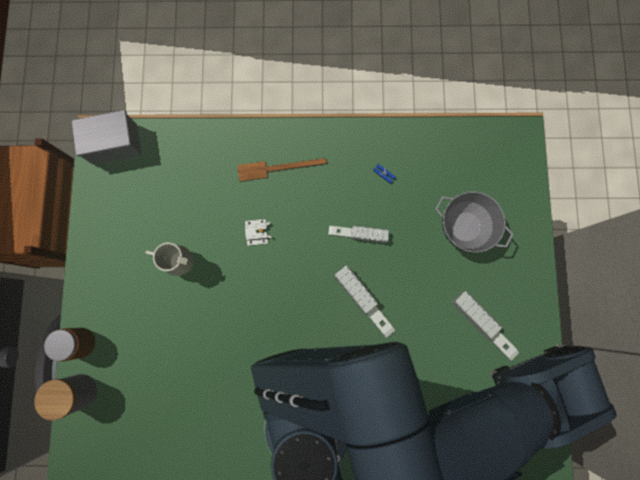

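```bash
cat > h.py <<'E'
import numpy as np,cv2
from scipy.spatial.transform import Rotation as R
def ray(c,px,fish=False):
    K=c["mtx"];Rm=cv2.Rodrigues(np.array(c["rvec"],float))[0];t=np.array(c["tvec"],float).ravel()
    d=np.array([(px[0]-K[0,2])/K[0,0],(px[1]-K[1,2])/K[1,1]])
    if fish:
        r=np.hypot(*d);v=np.array([*(d/r*np.sin(r)),np.cos(r)]) if r>1e-9 else np.array([0,0,1.])
    else: v=np.array([d[0],d[1],1.])
    v=Rm.T@v; return -Rm.T@t, v/np.linalg.norm(v)
def atz(c,px,z,fish=False):
    o,v=ray(c,px,fish);return o+v*(z-o[2])/v[2]
def tri(rs):
    A=sum(np.eye(3)-np.outer(v,v) for o,v in rs);b=sum((np.eye(3)-np.outer(v,v))@o for o,v in rs)
    p=np.linalg.solve(A,b);return p,[np.linalg.norm(np.cross(p-o,v)) for o,v in rs]
def proj(c,P,fish=False):
    K=c["mtx"];Rm=cv2.Rodrigues(np.array(c["rvec"],float))[0];X=Rm@np.array(P)+np.array(c["tvec"]).ravel()
    if fish:
        th=np.arctan2(np.hypot(X[0],X[1]),X[2]);d=X[:2]/np.hypot(X[0],X[1])*th
    else: d=X[:2]/X[2]
    return d*[K[0,0],K[1,1]]+[K[0,2],K[1,2]]
E
python3 - <<'E'
from h import *
s=np.load("side0.npz");t=np.load("top0.npz")
P={"org":((300.5,290),(366.9,233.9)),"toe":((315,257.8),(328.4,230.9)),"bracket":((325.2,211.4),(267.8,228.7)),"roof":((327.6,198.2),(255,231.4)),"jug":((306.8,158.3),(181.3,263.6)),"clip":((384.7,317.6),(384.3,175.2)),"spat":((403.6,226.2),(281.2,166.5)),"col":((288.3,404.1),(464.8,227.7))}
for k,(a,b) in P.items():
    p,e=tri([ray(s,a),ray(t,b)]);print(k,p.round(4),np.round(e,4))
# top close-up
im=t["pixels"];cv2.imwrite("pics/topz.png",cv2.resize(im[200:260,225:425],None,fx=4,fy=4,interpolation=cv2.INTER_CUBIC))
im=s["pixels"];cv2.imwrite("pics/sidez.png",cv2.resize(im[180:320,270:370],None,fx=4,fy=4,interpolation=cv2.INTER_CUBIC))
E
```

```text
org [ 0.5634 -0.181   0.0075] [0.0018 0.0018]
toe [ 0.5763 -0.0626  0.002 ] [0.0004 0.0004]
bracket [0.5794 0.123  0.005 ] [0.0035 0.0035]
roof [0.5747 0.1623 0.0174] [0.0024 0.0024]
jug [ 0.4801  0.3918 -0.0078] [0.0033 0.0033]
clip [ 0.7531 -0.2383  0.0052] [0.0013 0.0013]
spat [0.7821 0.0848 0.0058] [0.0004 0.0004]
col [ 0.5868 -0.4813  0.0013] [0.0024 0.0024]
```

View pics/topz.png

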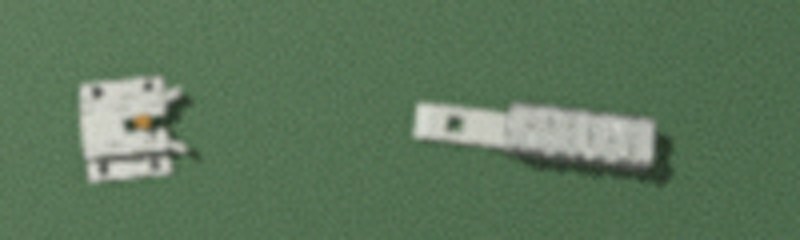

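View pics/sidez.png

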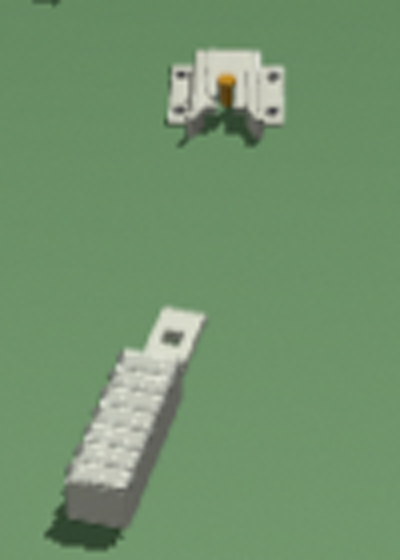

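```bash
cat >> h.py <<'E'
def delta(pos,yaw,cur=None,crot=None,roll=-90,pitch=0):
    "tool-frame shift (units) and rotvec (deg) from commanded pose (default: measured)"
    if cur is None:
        from rig import read_state
        s=read_state();cur=s["ee_pos"];crot=s["tool_rot"]
    R0=R.from_euler("xyz",crot,degrees=True);R1=R.from_euler("xyz",[roll,pitch,yaw],degrees=True)
    return (R0.inv().apply(np.array(pos)-np.array(cur))/0.04).round(3),(R0.inv()*R1).as_rotvec(degrees=True).round(2)
E
python3 - <<'E'
from h import *
print(delta([0.56,-0.14,0.26],-96))
E
```

```text
(array([-11.904,  -1.035,  -5.592]), array([  0.  , -63.62,  -0.  ]))
```

>>> jog_arm(deltas=[{"tx": -11.9,"ty": -1.0,"tz": -5.6,"wy": -63.6,"jaw": -1},{"tx": -11.9,"ty": -1.0,"tz": -5.6,"wy": -63.6,"jaw": -1},{"tx": -11.9,"ty": -1.0,"tz": -5.6,"wy": -63.6,"jaw": -1},{"tx": -11.9,"ty": -1.0,"tz": -5.6,"wy": -63.6,"jaw": -1},{"tx": -11.9,"ty": -1.0,"tz": -5.6,"wy": -63.6,"jaw": -1},{"tx": -11.9,"ty": -1.0,"tz": -5.6,"wy": -63.6,"jaw": -1},{"tx": -11.9,"ty": -1.0,"tz": -5.6,"wy": -63.6,"jaw": -1},{"tx": -11.9,"ty": -1.0,"tz": -5.6,"wy": -63.6,"jaw": -1}])

```text
validation failed for argument at $.de...
```

>>> jog_arm(deltas=[{"tx": -11.9,"ty": -1.0,"tz": -5.6,"wx": 0,"wy": -63.6,"wz": 0,"jaw": -1},{"tx": -11.9,"ty": -1.0,"tz": -5.6,"wx": 0,"wy": -63.6,"wz": 0,"jaw": -1},{"tx": -11.9,"ty": -1.0,"tz": -5.6,"wx": 0,"wy": -63.6,"wz": 0,"jaw": -1},{"tx": -11.9,"ty": -1.0,"tz": -5.6,"wx": 0,"wy": -63.6,"wz": 0,"jaw": -1},{"tx": -11.9,"ty": -1.0,"tz": -5.6,"wx": 0,"wy": -63.6,"wz": 0,"jaw": -1},{"tx": -11.9,"ty": -1.0,"tz": -5.6,"wx": 0,"wy": -63.6,"wz": 0,"jaw": -1},{"tx": -11.9,"ty": -1.0,"tz": -5.6,"wx": 0,"wy": -63.6,"wz": 0,"jaw": -1},{"tx": -11.9,"ty": -1.0,"tz": -5.6,"wx": 0,"wy": -63.6,"wz": 0,"jaw": -1}], squeeze=20)

```text
clock: 1.9
ee_pos: [0.5418, -0.1577, 0.2569]
tool_rot: [-90.0, -0.0, -96.0]
force: [0.4, -1.3, -0.4]
grip_width: 0.0931
```

```bash
cat >> h.py <<'E'
def shot(n,tag,names=()):
    from rig import capture,mark_of
    c=capture(n);cv2.imwrite(f"pics/{tag}.png",c["pixels"]);np.savez(f"{tag}.npz",**{k:c[k] for k in("pixels","depth","mtx","rvec","tvec")})
    for t in names: print(t,[(np.round(d["centre"],1).tolist(),round(d["score"],2)) for d in mark_of(t,c)])
    return c
E
python3 - <<'E'
from h import *
c=shot("wrist","w1",("organiser_center","toe_tip","bracket","roof"))
print(c["mtx"],c["rvec"],c["tvec"])
E
```

```text
organiser_center [([345.8, 226.2], 0.94), ([193.1, 201.1], 0.73)]
toe_tip [([347.1, 111.4], 0.79), ([125.8, 289.0], 0.77)]
bracket [([373.8, 411.8], 0.34)]
roof []
[[371.64829954   0.         322.62106095]
 [  0.         371.64829954 234.45820257]
 [  0.           0.           1.        ]] [-2.88130957  0.1509104   0.01791654] [-0.55586094 -0.13659265  0.3995666 ]
```

View pics/w1.png

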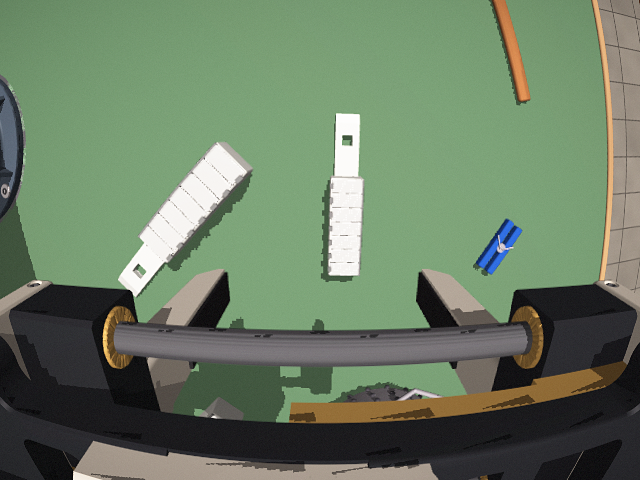

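```bash
python3 - <<'E'
from h import *
c=np.load("w1.npz")
print("cam",ray(c,(322,234),1))
for n,p,z in (("tipL",(336,114),.0035),("tipR",(360,114),.0035),("winC",(347.5,140.5),.008),("caseFL",(331,178),.032),("caseFR",(364,178),.032),("caseBL",(328,275),.032),("caseBR",(360,275),.032),("mark",(345.8,226.2),.016),("toem",(347.1,111.4),.004)):
    print(n,atz(c,p,z,1).round(4))
print(delta([0.565,0.02,0.26],-90))
E
```

```text
cam (array([ 0.54917851, -0.08850169,  0.42173785]), array([-0.02699439, -0.25113035, -0.96757679]))
tipL [ 0.5673 -0.0619  0.0035]
tipR [ 0.594  -0.0643  0.0035]
winC [ 0.5768 -0.0928  0.008 ]
caseFL [ 0.5541 -0.1302  0.032 ]
caseFR [ 0.5887 -0.1336  0.032 ]
caseBL [ 0.54   -0.2376  0.032 ]
caseBR [ 0.5758 -0.2415  0.032 ]
mark [ 0.5654 -0.1876  0.016 ]
toem [ 0.5799 -0.0602  0.004 ]
(array([-4.53 , -0.093,  0.149]), array([ 0.03, -5.99,  0.  ]))
```

>>> jog_arm(deltas=[{"tx": -4.5,"ty": -0.1,"tz": 0.15,"wx": 0,"wy": -6,"wz": 0,"jaw": -1},{"tx": -4.5,"ty": -0.1,"tz": 0.15,"wx": 0,"wy": -6,"wz": 0,"jaw": -1},{"tx": -4.5,"ty": -0.1,"tz": 0.15,"wx": 0,"wy": -6,"wz": 0,"jaw": -1},{"tx": -4.5,"ty": -0.1,"tz": 0.15,"wx": 0,"wy": -6,"wz": 0,"jaw": -1}], squeeze=20)

```text
clock: 2.65
ee_pos: [0.565, 0.0204, 0.2606]
tool_rot: [-90.0, 0.0, -89.9]
force: [-0.4, -0.2, -0.6]
grip_width: 0.0929
```

```bash
python3 - <<'E'
from h import *
c=shot("wrist","w2",("organiser_center","toe_tip","bracket","roof"))
print("cam",ray(c,(322,234),1)[0])
from rig import read_state
print(read_state()["ee_pos"],read_state()["clock"])
cv2.imwrite("pics/w2z.png",cv2.resize(c["pixels"][40:240,230:430],None,fx=3,fy=3,interpolation=cv2.INTER_CUBIC))
E
```

```text
organiser_center [([321.4, 356.0], 0.94)]
toe_tip [([333.2, 264.8], 0.75), ([319.6, 356.4], 0.36)]
bracket [([333.9, 105.6], 0.62)]
roof [([332.7, 77.0], 0.81)]
cam [0.56505724 0.08992248 0.42551308]
[0.56511679 0.01722535 0.26050297] 2.9
```

View pics/w2.png

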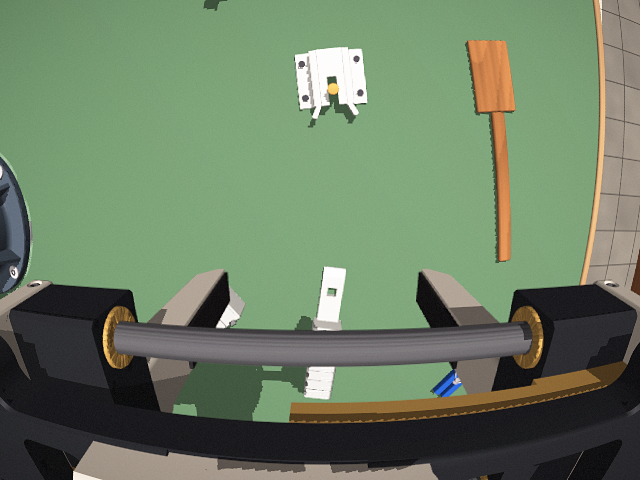

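View pics/w2z.png

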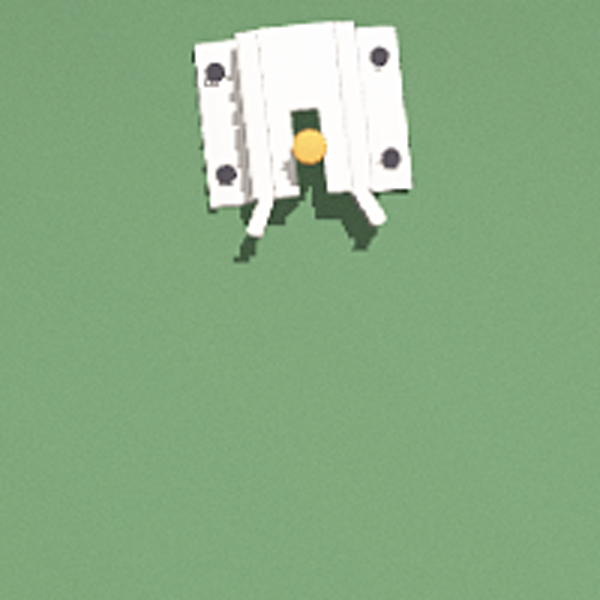

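```bash
python3 - <<'E'
from h import *
c=np.load("w2.npz")
z=lambda x,y:(x/3+230-1/3,y/3+40-1/3)
def P(q,h): return atz(c,z(*q),h,1)
for h in (0.0,.004,):
  s=[P(q,h) for q in((215,72),(226,174),(391,158),(380,56))]
  f=[P(q,h) for q in((195,44),(209,208),(411,188),(396,27))]
  for n,a in(("screws",s),("flange",f)):
    a=np.array(a)[:,:2];ax=(a[0]+a[3]-a[1]-a[2])/2;w=(a[3]+a[2]-a[0]-a[1])/2
    print(h,n,"centre",a.mean(0).round(4),"yaw",np.degrees(np.arctan2(ax[1],ax[0])).round(2),"yaw_w",(np.degrees(np.arctan2(w[1],w[0]))+90).round(2),"L",np.linalg.norm(ax).round(4),"W",np.linalg.norm(w).round(4))
print("pin",P((309,146),.027), "roof back", P((237,33),.016),P((354,22),.016))
w1=np.load("w1.npz")
for n,a,b in(("tip",(348,114),(335,268)),("win",(347.5,140.5),(332,292))):
  print(n,tri([ray(w1,a,1),ray(c,b,1)]), atz(c,b,.006,1))
s=np.load("side0.npz");t=np.load("top0.npz")
# roof with side: pin cap
print("pin tri",tri([ray(s,(270+227/4,180+78/4)),ray(c,z(309,146),1)]))
# flange corner check
print("roof tri",tri([ray(s,(327.6,198.2)),ray(t,(255,231.4)),ray(c,(332.7,77),1)]))
print("br tri",tri([ray(s,(325.2,211.4)),ray(t,(267.8,228.7)),ray(c,(333.9,105.6),1)]))
E
```

```text
0.0 screws centre [0.5743 0.1612] yaw 95.99 yaw_w 96.25 L 0.0403 W 0.0625
0.0 flange centre [0.5742 0.1609] yaw 94.98 yaw_w 95.93 L 0.0642 W 0.0764
0.004 screws centre [0.5742 0.1605] yaw 95.99 yaw_w 96.25 L 0.0399 W 0.0619
0.004 flange centre [0.5741 0.1602] yaw 94.98 yaw_w 95.93 L 0.0636 W 0.0757
pin [0.57576795 0.1449075  0.027     ] roof back [0.54989082 0.18946688 0.016     ] [0.59239397 0.19407069 0.016     ]
tip (array([ 0.58066889, -0.06303398,  0.00183848]), [np.float64(6.618537290968796e-05), np.float64(6.618537290952878e-05)]) [ 0.58045027 -0.061524    0.006     ]
win (array([ 0.57702912, -0.09283621,  0.00617377]), [np.float64(0.0001453881111491914), np.float64(0.0001453881111490171)]) [ 0.57717892 -0.09292904  0.006     ]
pin tri (array([0.57641424, 0.14511675, 0.02628481]), [np.float64(0.0006359506718116993), np.float64(0.000635950671811565)])
roof tri (array([0.57513599, 0.16053822, 0.018506  ]), [np.float64(0.0022636736100538502), np.float64(0.0031018333806696547), np.float64(0.001938413148811492)])
br tri (array([0.57891168, 0.12573853, 0.00304666]), [np.float64(0.0034091259368323654), np.float64(0.004535154440897424), np.float64(0.002799229361134707)])
```

```bash
python3 - <<'E'
from h import *
print(delta([0.5648,-0.186,0.08],-97.2))
E
```

```text
(array([5.08 , 4.514, 0.006]), array([0.01, 7.06, 0.01]))
```

>>> jog_arm(deltas=[{"tx": 5.08,"ty": 4.51,"tz": 0,"wx": 0,"wy": 7.1,"wz": 0,"jaw": -1},{"tx": 5.08,"ty": 4.51,"tz": 0,"wx": 0,"wy": 7.1,"wz": 0,"jaw": -1},{"tx": 5.08,"ty": 4.51,"tz": 0,"wx": 0,"wy": 7.1,"wz": 0,"jaw": -1},{"tx": 5.08,"ty": 4.51,"tz": 0,"wx": 0,"wy": 7.1,"wz": 0,"jaw": -1},{"tx": 5.08,"ty": 4.51,"tz": 0,"wx": 0,"wy": 7.1,"wz": 0,"jaw": -1},{"tx": 5.08,"ty": 4.51,"tz": 0,"wx": 0,"wy": 7.1,"wz": 0,"jaw": -1},{"tx": 5.08,"ty": 4.51,"tz": 0,"wx": 0,"wy": 7.1,"wz": 0,"jaw": -1}], squeeze=20)

```text
clock: 3.78
ee_pos: [0.566, -0.1836, 0.0816]
tool_rot: [-89.9, -0.0, -97.1]
force: [0.7, 0.7, 0.7]
grip_width: 0.0931
```

```bash
python3 - <<'E'
from h import *
c=shot("wrist","w3",())
from rig import read_state
for i in range(3): s=read_state();print(s["ee_pos"],s["tool_rot"],s["force"])
print(delta([0.5648,-0.186,0.006],-97.2))
E
```

```text
[ 0.56609006 -0.18335605  0.08170092] [-8.98814299e+01 -2.43485330e-02 -9.70526604e+01] [0.34648433 0.87221097 0.48573851]
[ 0.56609006 -0.18335605  0.08170092] [-8.98814299e+01 -2.43485330e-02 -9.70526604e+01] [0.34648433 0.87221097 0.48573851]
[ 0.56609006 -0.18335605  0.08170092] [-8.98814299e+01 -2.43485330e-02 -9.70526604e+01] [0.34648433 0.87221097 0.48573851]
(array([ 0.069,  1.892, -0.028]), array([-0.12,  0.15,  0.02]))
```

View pics/w3.png

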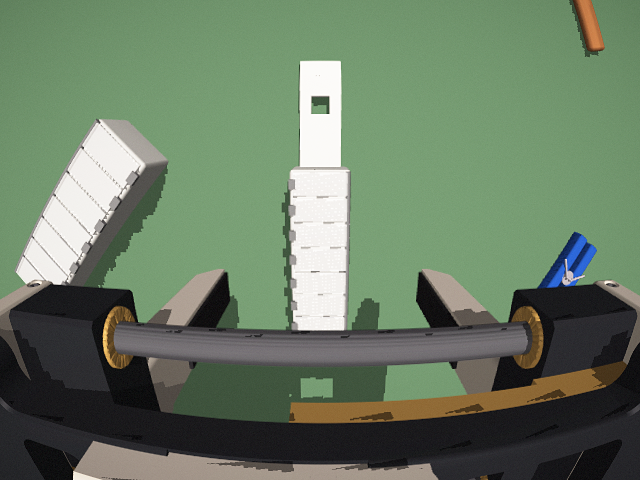

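>>> jog_arm(deltas=[{"tx": 0.07,"ty": 0.9,"tz": -0.03,"wx": 0,"wy": 0.15,"wz": 0,"jaw": -1},{"tx": 0.07,"ty": 1.88,"tz": -0.03,"wx": 0,"wy": 0.15,"wz": 0,"jaw": -1},{"tx": 0.07,"ty": 1.88,"tz": -0.03,"wx": 0,"wy": 0.15,"wz": 0,"jaw": -1},{"tx": 0.07,"ty": 1.88,"tz": -0.03,"wx": 0,"wy": 0.15,"wz": 0,"jaw": 1},{"tx": 0.07,"ty": 1.88,"tz": -0.03,"wx": 0,"wy": 0.15,"wz": 0,"jaw": 1},{"tx": 0.07,"ty": 1.88,"tz": -0.03,"wx": 0,"wy": 0.15,"wz": 0,"jaw": 1},{"tx": 0.07,"ty": 1.88,"tz": -0.03,"wx": 0,"wy": 0.15,"wz": 0,"jaw": 1},{"tx": 0.07,"ty": 1.88,"tz": -0.03,"wx": 0,"wy": 0.15,"wz": 0,"jaw": 1}], squeeze=20)

```text
clock: 4.82
ee_pos: [0.5638, -0.1869, 0.0051]
tool_rot: [-90.0, -0.0, -97.3]
force: [-0.3, -0.4, -0.0]
grip_width: 0.0474
```

>>> jog_arm(deltas=[{"tx": 0,"ty": 0,"tz": 0,"wx": 0,"wy": 0,"wz": 0,"jaw": 1},{"tx": 0,"ty": 0,"tz": 0,"wx": 0,"wy": 0,"wz": 0,"jaw": 1},{"tx": 0,"ty": 0,"tz": 0,"wx": 0,"wy": 0,"wz": 0,"jaw": 1},{"tx": 0,"ty": 0,"tz": 0,"wx": 0,"wy": 0,"wz": 0,"jaw": 1}], squeeze=20)

```text
clock: 5.32
ee_pos: [0.5637, -0.1869, 0.0049]
tool_rot: [-90.0, 0.0, -97.3]
force: [0.0, -0.7, -0.6]
grip_width: 0.0354
```

```bash
python3 - <<'E'
from h import *
# target: tip 25mm before mouth, case centre 150mm before mouth along bracket yaw 95.9
y=np.radians(95.9);m=np.array([.5775,.1287]);u=np.array([np.cos(y),np.sin(y)])
p=m-u*0.165;print(p)
from rig import read_state
s=read_state();print(s["ee_pos"],s["tool_rot"],s["grip_width"],s["force"])
print(delta([p[0],p[1],0.026],-84.1))
E
```

```text
[ 0.59446077 -0.03542596]
[ 0.5637211  -0.18686065  0.00491811] [-9.00045741e+01  3.98460983e-04 -9.72643831e+01] 0.035417174584873326 [ 0.0309612  -0.72020115 -0.58790727]
(array([-3.853, -0.527,  0.284]), array([  0.  , -13.16,  -0.  ]))
```

>>> jog_arm(deltas=[{"tx": 0,"ty": -0.5,"tz": 0,"wx": 0,"wy": 0,"wz": 0,"jaw": 1},{"tx": -1,"ty": -0.52,"tz": 0.07,"wx": 0,"wy": -3.3,"wz": 0,"jaw": 1},{"tx": -2,"ty": -0.52,"tz": 0.14,"wx": 0,"wy": -6.6,"wz": 0,"jaw": 1},{"tx": -3,"ty": -0.52,"tz": 0.21,"wx": 0,"wy": -10,"wz": 0,"jaw": 1},{"tx": -3.85,"ty": -0.52,"tz": 0.28,"wx": 0,"wy": -13.2,"wz": 0,"jaw": 1},{"tx": -3.85,"ty": -0.52,"tz": 0.28,"wx": 0,"wy": -13.2,"wz": 0,"jaw": 1},{"tx": -3.85,"ty": -0.52,"tz": 0.28,"wx": 0,"wy": -13.2,"wz": 0,"jaw": 1}], squeeze=20)

```text
clock: 6.2
ee_pos: [0.5944, -0.036, 0.0264]
tool_rot: [-90.0, -0.0, -84.1]
force: [0.0, -0.1, -2.0]
grip_width: 0.036
```

```bash
python3 - <<'E'
from h import *
c=shot("wrist","w4",("toe_tip","bracket","roof"))
from rig import read_state
s=read_state();print(s["ee_pos"],s["tool_rot"],s["grip_width"],s["force"],s["clock"])
cv2.imwrite("pics/w4z.png",cv2.resize(c["pixels"][0:200,220:420],None,fx=3,fy=3,interpolation=cv2.INTER_CUBIC))
E
```

```text
toe_tip [([322.8, 15.6], 0.61)]
bracket []
roof []
[ 0.59428015 -0.03639279  0.02594289] [-8.99927552e+01 -4.68854659e-03 -8.41445535e+01] 0.03597425380322483 [-0.06209328  0.08872762 -1.34548083] 6.4
```

View pics/w4.png

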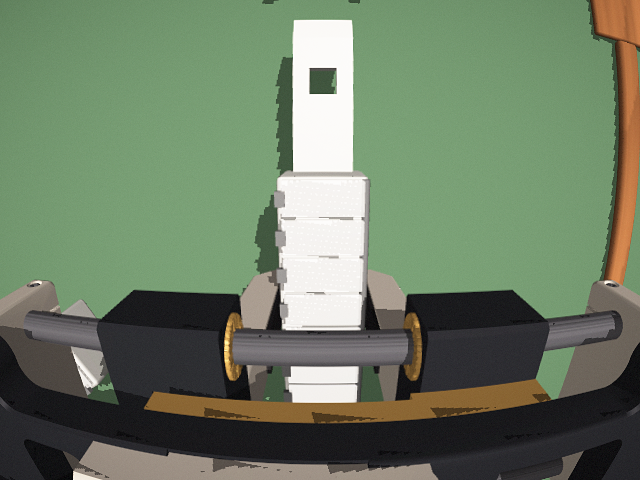

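View pics/w4z.png

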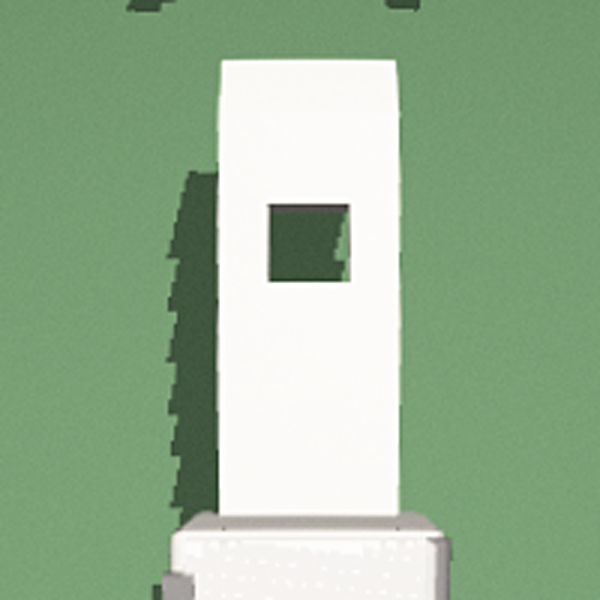

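>>> jog_arm(deltas=[{"tx": 0,"ty": -1.5,"tz": 0,"wx": 0,"wy": 0,"wz": 0,"jaw": 1},{"tx": 0,"ty": -3,"tz": 0,"wx": 0,"wy": 0,"wz": 0,"jaw": 1},{"tx": 0,"ty": -3,"tz": 0,"wx": 0,"wy": 0,"wz": 0,"jaw": 1},{"tx": 0,"ty": -3,"tz": 0,"wx": 0,"wy": 0,"wz": 0,"jaw": 1}], squeeze=20)

```text
clock: 6.9
ee_pos: [0.5937, -0.0358, 0.1449]
tool_rot: [-90.1, 0.0, -84.1]
force: [-1.1, -0.5, -1.9]
grip_width: 0.036
```

```bash
python3 - <<'E'
from h import *
c=shot("wrist","w5",("toe_tip","bracket","roof"))
from rig import read_state
s=read_state();print(s["ee_pos"],s["tool_rot"],s["grip_width"],s["force"],s["clock"])
cv2.imwrite("pics/w5z.png",cv2.resize(c["pixels"][0:200,220:420],None,fx=3,fy=3,interpolation=cv2.INTER_CUBIC))
E
```

```text
toe_tip [([320.6, 16.6], 0.55)]
bracket [([323.0, 27.3], 0.56)]
roof []
[ 0.59361132 -0.03551587  0.14416995] [-9.01489183e+01  3.71847592e-02 -8.40740539e+01] 0.035753389756598274 [ 0.40253958  0.6708743  -1.70744883] 7.1
```

View pics/w5z.png

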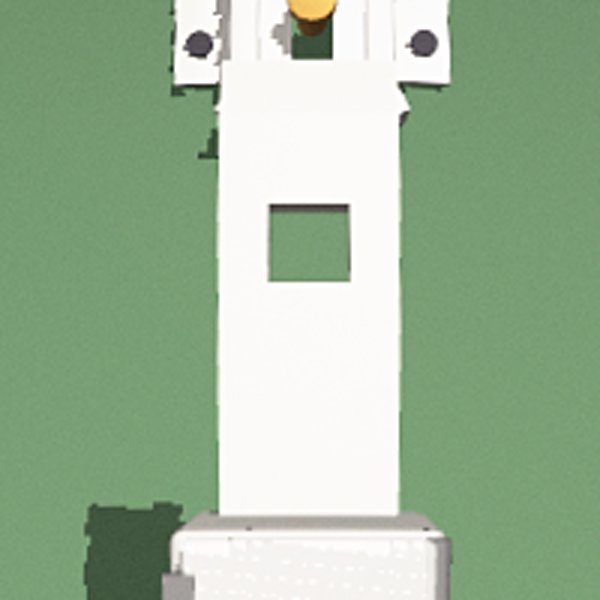

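```bash
python3 - <<'E'
from h import *
c=np.load("w5.npz")
z=lambda x,y:(x/3+220-1/3,y/3-1/3)
P=lambda x,y,h: atz(c,z(x,y),h,1).round(4)
y=np.radians(95.9);m=np.array([.5775,.1287]);u=np.array([np.cos(y),np.sin(y)]);n=np.array([-u[1],u[0]])
def br(p): d=np.array(p)[:2]-m; return (d@u*1000).round(1),(d@n*1000).round(1)
for nm,x,yy,h in(("screwL",199,43,.003),("screwR",424,42,.003),("flL",175,85,.001),("flR",449,85,.001),("pin",312,5,.027),("slotL",292,57,.016),("slotR",333,57,.016)):
    p=P(x,yy,h);print(nm,p,br(p))
zo=.1445-.0055   # underside height
for nm,x,yy,h in(("tipL",222,60,.0035),("tipR",396,60,.0035),("winFL",268,206,.008),("winFR",350,206,.008),("winBL",268,281,.008),("winBR",350,281,.008),("toeBL",219,515,.008),("toeBR",399,515,.008)):
    p=P(x,yy,zo+h);print(nm,p,br(p))
E
```

```text
screwL [0.5454 0.1377 0.003 ] (np.float64(12.3), np.float64(31.0))
screwR [0.6071 0.1444 0.003 ] (np.float64(12.6), np.float64(-31.1))
flL [0.5399 0.1251 0.001 ] (np.float64(0.3), np.float64(37.8))
flR [0.6153 0.133  0.001 ] (np.float64(0.4), np.float64(-38.0))
pin [0.5761 0.1428 0.027 ] (np.float64(14.2), np.float64(-0.1))
slotL [0.5721 0.1311 0.016 ] (np.float64(2.9), np.float64(5.1))
slotR [0.5828 0.1322 0.016 ] (np.float64(2.9), np.float64(-5.6))
tipL [0.568  0.0876 0.1425] (np.float64(-39.9), np.float64(13.7))
tipR [0.594  0.0903 0.1425] (np.float64(-39.9), np.float64(-12.5))
winFL [0.5777 0.064  0.147 ] (np.float64(-64.4), np.float64(6.5))
winFR [0.5894 0.0652 0.147 ] (np.float64(-64.4), np.float64(-5.3))
winBL [0.5788 0.0528 0.147 ] (np.float64(-75.6), np.float64(6.5))
winBR [0.5905 0.054  0.147 ] (np.float64(-75.6), np.float64(-5.3))
toeBL [0.5751 0.018  0.147 ] (np.float64(-109.9), np.float64(13.8))
toeBR [0.6013 0.0207 0.147 ] (np.float64(-109.9), np.float64(-12.6))
```

>>> jog_arm(deltas=[{"tx": 0,"ty": 1.2,"tz": 0.01,"wx": 0,"wy": 0,"wz": 0,"jaw": 1},{"tx": 0,"ty": 2.4,"tz": 0.01,"wx": 0,"wy": 0,"wz": 0,"jaw": 1},{"tx": 0,"ty": 3.3,"tz": 0.01,"wx": 0,"wy": 0,"wz": 0,"jaw": 1},{"tx": 0,"ty": 3.5,"tz": 0.01,"wx": 0,"wy": 0,"wz": 0,"jaw": 1},{"tx": 0,"ty": 3.51,"tz": 0.01,"wx": 0,"wy": 0,"wz": 0,"jaw": 1},{"tx": 0,"ty": 3.51,"tz": 0.01,"wx": 0,"wy": 0,"wz": 0,"jaw": 1}], squeeze=20)

```text
clock: 7.85
ee_pos: [0.5949, -0.0355, 0.0055]
tool_rot: [-90.0, -0.0, -84.1]
force: [0.6, -0.2, -1.0]
grip_width: 0.0361
```

```bash
cat > st.py <<'E'
from h import *
from rig import read_state
y=np.radians(95.9);m=np.array([.5775,.1287]);u=np.array([np.cos(y),np.sin(y)]);n=np.array([-u[1],u[0]])
def br(p): d=np.array(p)[:2]-m; return (d@u*1000).round(1),(d@n*1000).round(1)
def st():
    s=read_state();f=np.array(s["force"]);b=br(s["ee_pos"])
    print("clk",s["clock"],"tcp br",b,"tip~",b[0]+124.5,"z",round(s["ee_pos"][2]*1000,2),"rot",np.round(s["tool_rot"],2),"F fwd/lat/z",(f[:2]@u).round(2),(f[:2]@n).round(2),f[2].round(2),"w",round(s["grip_width"]*1000,2))
if __name__=="__main__": st()
E
python3 - <<'E'
from st import *
st()
c=shot("wrist","w6",("toe_tip",))
z=lambda x,y:(x/3+220-1/3,y/3-1/3)
cv2.imwrite("pics/w6z.png",cv2.resize(c["pixels"][0:200,220:420],None,fx=3,fy=3,interpolation=cv2.INTER_CUBIC))
for nm,x,yy,h in(("tipL",222,60,.0035),("tipR",396,60,.0035),("winFL",268,206,.008),("winFR",350,206,.008),("toeBL",219,515,.008),("toeBR",399,515,.008)):
    print(nm,br(atz(c,z(x,yy),h,1)))
st()
E
```

```text
clk 7.85 tcp br (np.float64(-165.1), np.float64(-0.4)) tip~ -40.599999999999994 z 5.49 rot [-89.99  -0.   -84.07] F fwd/lat/z -0.25 -0.58 -1.05 w 36.11
toe_tip []
tipL (np.float64(-39.8), np.float64(12.4))
tipR (np.float64(-39.8), np.float64(-13.5))
winFL (np.float64(-64.2), np.float64(5.3))
winFR (np.float64(-64.2), np.float64(-6.5))
toeBL (np.float64(-109.6), np.float64(12.5))
toeBR (np.float64(-109.6), np.float64(-13.7))
clk 7.95 tcp br (np.float64(-165.1), np.float64(-0.5)) tip~ -40.599999999999994 z 5.58 rot [-89.98  -0.   -84.07] F fwd/lat/z 0.25 -1.01 -1.81 w 35.85
```

View pics/w6z.png

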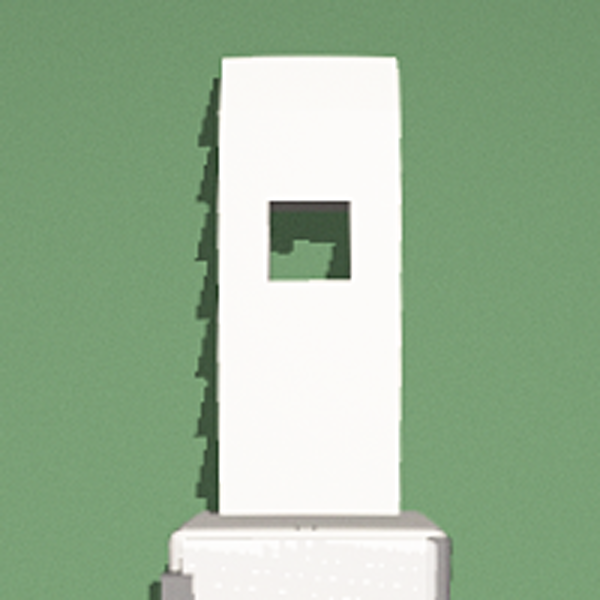

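>>> jog_arm(deltas=[{"tx": -0.25,"ty": 0,"tz": -0.013,"wx": 0,"wy": 0,"wz": 0,"jaw": 1},{"tx": -0.5,"ty": 0,"tz": -0.013,"wx": 0,"wy": 0,"wz": 0,"jaw": 1},{"tx": -0.7,"ty": 0,"tz": -0.013,"wx": 0,"wy": 0,"wz": 0,"jaw": 1},{"tx": -0.85,"ty": 0,"tz": -0.013,"wx": 0,"wy": 0,"wz": 0,"jaw": 1},{"tx": -0.85,"ty": 0,"tz": -0.013,"wx": 0,"wy": 0,"wz": 0,"jaw": 1},{"tx": -0.85,"ty": 0,"tz": -0.013,"wx": 0,"wy": 0,"wz": 0,"jaw": 1}], squeeze=20)

```text
clock: 8.7
ee_pos: [0.5908, -0.0018, 0.0054]
tool_rot: [-90.0, -0.0, -84.1]
force: [-0.4, 0.2, -2.5]
grip_width: 0.0358
```

```bash
python3 st.py; python3 - <<'E'
from st import *
for n in ("side","top"):
    c=shot(n,n+"7")
    P=[.577,.10,.01];a=proj(c,P).astype(int)
    cv2.imwrite(f"pics/{n}7z.png",cv2.resize(c["pixels"][a[1]-50:a[1]+50,a[0]-65:a[0]+65],None,fx=6,fy=6,interpolation=cv2.INTER_CUBIC))
E
```

```text
clk 8.7 tcp br (np.float64(-131.2), np.float64(0.2)) tip~ -6.699999999999989 z 5.36 rot [-90.    -0.   -84.07] F fwd/lat/z 0.21 0.37 -2.48 w 35.79
```

View pics/side7z.png

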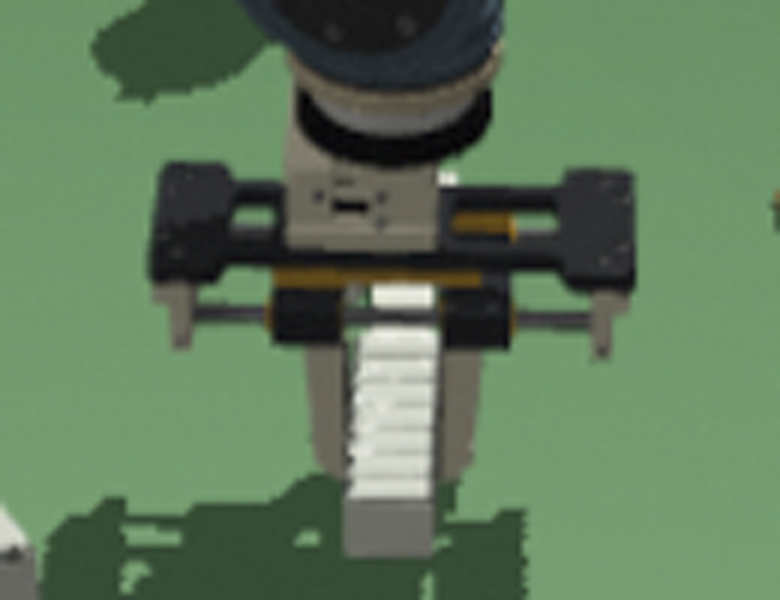

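View pics/top7z.png

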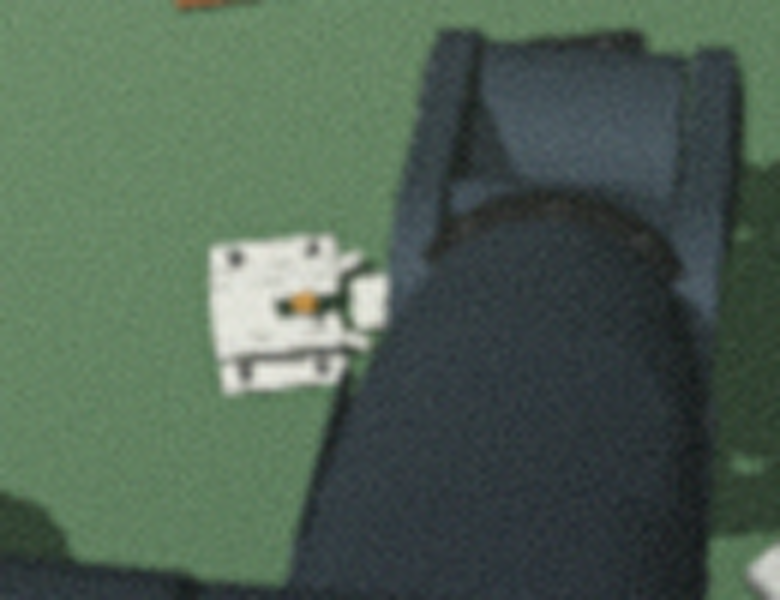

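>>> jog_arm(deltas=[{"tx": -0.05,"ty": 0,"tz": 0,"wx": 0,"wy": 0,"wz": 0,"jaw": 1},{"tx": -0.1,"ty": 0,"tz": 0,"wx": 0,"wy": 0,"wz": 0,"jaw": 1},{"tx": -0.15,"ty": 0,"tz": 0,"wx": 0,"wy": 0,"wz": 0,"jaw": 1},{"tx": -0.2,"ty": 0,"tz": 0,"wx": 0,"wy": 0,"wz": 0,"jaw": 1}], squeeze=16)

```text
clock: 9.3
ee_pos: [0.5898, 0.0064, 0.0054]
tool_rot: [-90.0, 0.0, -84.1]
force: [-1.0, -1.4, -2.1]
grip_width: 0.0355
```

```bash
python3 st.py
```

```text
clk 9.3 tcp br (np.float64(-122.9), np.float64(0.3)) tip~ 1.5999999999999943 z 5.36 rot [-90.     0.   -84.06] F fwd/lat/z -1.31 1.14 -2.06 w 35.48
```

>>> jog_arm(deltas=[{"tx": -0.05,"ty": 0,"tz": 0,"wx": 0,"wy": 0,"wz": 0,"jaw": 1},{"tx": -0.1,"ty": 0,"tz": 0,"wx": 0,"wy": 0,"wz": 0,"jaw": 1},{"tx": -0.15,"ty": 0,"tz": 0,"wx": 0,"wy": 0,"wz": 0,"jaw": 1},{"tx": -0.2,"ty": 0,"tz": 0,"wx": 0,"wy": 0,"wz": 0,"jaw": 1}], squeeze=16)

```text
clock: 9.8
ee_pos: [0.589, 0.0144, 0.0053]
tool_rot: [-90.0, -0.0, -84.1]
force: [-0.1, -0.3, -1.3]
grip_width: 0.0358
```

```bash
python3 st.py
```

```text
clk 9.8 tcp br (np.float64(-114.9), np.float64(0.3)) tip~ 9.599999999999994 z 5.34 rot [-90.    -0.   -84.06] F fwd/lat/z -0.28 0.17 -1.28 w 35.83
```

>>> jog_arm(deltas=[{"tx": -0.05,"ty": 0,"tz": 0,"wx": 0,"wy": 0,"wz": 0,"jaw": 1},{"tx": -0.1,"ty": 0,"tz": 0,"wx": 0,"wy": 0,"wz": 0,"jaw": 1},{"tx": -0.15,"ty": 0,"tz": 0,"wx": 0,"wy": 0,"wz": 0,"jaw": 1},{"tx": -0.2,"ty": 0,"tz": 0,"wx": 0,"wy": 0,"wz": 0,"jaw": 1}], squeeze=16)

```text
clock: 10.3
ee_pos: [0.5882, 0.0221, 0.0053]
tool_rot: [-90.0, -0.0, -84.1]
force: [0.3, -2.2, -1.4]
grip_width: 0.036
```

```bash
python3 st.py
```

```text
clk 10.3 tcp br (np.float64(-107.1), np.float64(0.3)) tip~ 17.400000000000006 z 5.29 rot [-9.000e+01 -1.000e-02 -8.406e+01] F fwd/lat/z -2.2 -0.1 -1.41 w 36.02
```

>>> jog_arm(deltas=[{"tx": -0.05,"ty": 0,"tz": 0,"wx": 0,"wy": 0,"wz": 0,"jaw": 1},{"tx": -0.1,"ty": 0,"tz": 0,"wx": 0,"wy": 0,"wz": 0,"jaw": 1},{"tx": -0.15,"ty": 0,"tz": 0,"wx": 0,"wy": 0,"wz": 0,"jaw": 1},{"tx": -0.2,"ty": 0,"tz": 0,"wx": 0,"wy": 0,"wz": 0,"jaw": 1}], squeeze=16)

```text
clock: 10.8
ee_pos: [0.5874, 0.0303, 0.0053]
tool_rot: [-90.0, 0.0, -84.1]
force: [-0.5, -1.6, -3.8]
grip_width: 0.0362
```

```bash
python3 st.py
```

```text
clk 10.8 tcp br (np.float64(-98.9), np.float64(0.3)) tip~ 25.599999999999994 z 5.32 rot [-90.     0.   -84.07] F fwd/lat/z -1.55 0.66 -3.82 w 36.18
```

>>> jog_arm(deltas=[{"tx": -0.05,"ty": 0,"tz": 0,"wx": 0,"wy": 0,"wz": 0,"jaw": 1},{"tx": -0.1,"ty": 0,"tz": 0,"wx": 0,"wy": 0,"wz": 0,"jaw": 1},{"tx": -0.15,"ty": 0,"tz": 0,"wx": 0,"wy": 0,"wz": 0,"jaw": 1},{"tx": -0.2,"ty": 0,"tz": 0,"wx": 0,"wy": 0,"wz": 0,"jaw": 1}], squeeze=16)

```text
clock: 11.3
ee_pos: [0.5866, 0.0382, 0.0053]
tool_rot: [-90.0, 0.0, -84.1]
force: [0.0, -0.7, -3.1]
grip_width: 0.0359
```

```bash
python3 - <<'E'
from st import *
st()
for n in ("side","top"):
    c=shot(n,n+"8")
    P=[.577,.135,.02];a=proj(c,P).astype(int)
    cv2.imwrite(f"pics/{n}8z.png",cv2.resize(c["pixels"][a[1]-30:a[1]+30,a[0]-40:a[0]+40],None,fx=8,fy=8,interpolation=cv2.INTER_CUBIC))
E
```

```text
clk 11.3 tcp br (np.float64(-90.9), np.float64(0.3)) tip~ 33.599999999999994 z 5.34 rot [-90.     0.   -84.07] F fwd/lat/z -0.75 0.04 -3.09 w 35.93
```

View pics/top8z.png

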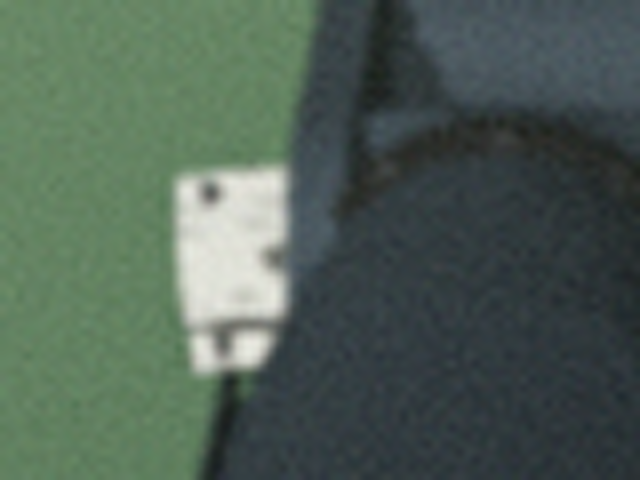

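>>> jog_arm(deltas=[{"tx": -0.025,"ty": 0,"tz": 0,"wx": 0,"wy": 0,"wz": 0,"jaw": 1},{"tx": -0.05,"ty": 0,"tz": 0,"wx": 0,"wy": 0,"wz": 0,"jaw": 1},{"tx": -0.075,"ty": 0,"tz": 0,"wx": 0,"wy": 0,"wz": 0,"jaw": 1},{"tx": -0.1,"ty": 0,"tz": 0,"wx": 0,"wy": 0,"wz": 0,"jaw": 1}], squeeze=16)

```text
clock: 11.9
ee_pos: [0.5861, 0.0421, 0.0053]
tool_rot: [-90.0, -0.0, -84.1]
force: [0.4, -1.0, -2.6]
grip_width: 0.0358
```

```bash
python3 - <<'E'
from st import *
st()
c=shot("wrist","w9")
cv2.imwrite("pics/w9z.png",cv2.resize(c["pixels"][0:200,220:420],None,fx=3,fy=3,interpolation=cv2.INTER_CUBIC))
st()
E
```

```text
clk 11.9 tcp br (np.float64(-87.0), np.float64(0.3)) tip~ 37.5 z 5.35 rot [-90.    -0.   -84.07] F fwd/lat/z -1.0 -0.34 -2.65 w 35.82
clk 11.95 tcp br (np.float64(-86.9), np.float64(0.3)) tip~ 37.599999999999994 z 5.35 rot [-9.000e+01  1.000e-02 -8.407e+01] F fwd/lat/z 0.31 -0.17 -3.66 w 35.62
```

View pics/w9z.png

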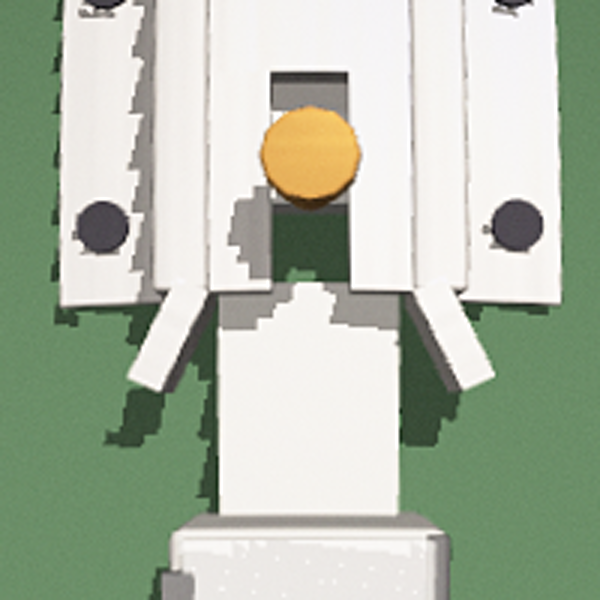

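```bash
python3 - <<'E'
from st import *
c=np.load("w9.npz")
z=lambda x,y:(x/3+220-1/3,y/3-1/3)
for nm,x,yy,h in(("pin31",311,153,.031),("pin27",311,153,.027),("mouthL",218,291,.016),("mouthR",400,291,.016),("win c",309,243,.008),("winfront bottom",309,206,.008),("flL",62,303,.003),("flR",560,303,.003),("scrL",102,226,.003),("scrR",517,225,.003)):
    print(nm,br(atz(c,z(x,yy),h,1)))
E
```

```text
pin31 (np.float64(16.3), np.float64(-0.1))
pin27 (np.float64(17.2), np.float64(-0.1))
mouthL (np.float64(0.3), np.float64(12.6))
mouthR (np.float64(0.3), np.float64(-12.3))
win c (np.float64(8.2), np.float64(0.1))
winfront bottom (np.float64(13.8), np.float64(0.2))
flL (np.float64(0.8), np.float64(37.2))
flR (np.float64(0.9), np.float64(-37.5))
scrL (np.float64(12.4), np.float64(31.0))
scrR (np.float64(12.7), np.float64(-30.9))
```

>>> jog_arm(deltas=[{"tx": -0.025,"ty": 0,"tz": 0,"wx": 0,"wy": 0,"wz": 0,"jaw": 1},{"tx": -0.05,"ty": 0,"tz": 0,"wx": 0,"wy": 0,"wz": 0,"jaw": 1},{"tx": -0.075,"ty": 0,"tz": 0,"wx": 0,"wy": 0,"wz": 0,"jaw": 1},{"tx": -0.1,"ty": 0,"tz": 0,"wx": 0,"wy": 0,"wz": 0,"jaw": 1}], squeeze=11)

```text
clock: 12.45
ee_pos: [0.5857, 0.0462, 0.0054]
tool_rot: [-90.0, 0.0, -84.1]
force: [-0.9, -0.4, -3.3]
grip_width: 0.0359
```

```bash
python3 st.py
```

```text
clk 12.45 tcp br (np.float64(-82.9), np.float64(0.3)) tip~ 41.599999999999994 z 5.36 rot [-9.000e+01  1.000e-02 -8.407e+01] F fwd/lat/z -0.35 0.96 -3.27 w 35.92
```

>>> jog_arm(deltas=[{"tx": -0.012,"ty": 0,"tz": 0,"wx": 0,"wy": 0,"wz": 0,"jaw": 1},{"tx": -0.025,"ty": 0,"tz": 0,"wx": 0,"wy": 0,"wz": 0,"jaw": 1},{"tx": -0.037,"ty": 0,"tz": 0,"wx": 0,"wy": 0,"wz": 0,"jaw": 1},{"tx": -0.05,"ty": 0,"tz": 0,"wx": 0,"wy": 0,"wz": 0,"jaw": 1}], squeeze=11)

```text
clock: 12.95
ee_pos: [0.5855, 0.0482, 0.0054]
tool_rot: [-90.0, 0.0, -84.1]
force: [-0.2, 0.5, -0.9]
grip_width: 0.0358
```

```bash
python3 - <<'E'
from st import *
st()
c=shot("wrist","w10")
cv2.imwrite("pics/w10z.png",cv2.resize(c["pixels"][0:200,220:420],None,fx=3,fy=3,interpolation=cv2.INTER_CUBIC))
st()
E
```

```text
clk 12.95 tcp br (np.float64(-80.9), np.float64(0.3)) tip~ 43.599999999999994 z 5.37 rot [-9.000e+01  1.000e-02 -8.407e+01] F fwd/lat/z 0.51 0.13 -0.86 w 35.81
clk 13.0 tcp br (np.float64(-80.9), np.float64(0.2)) tip~ 43.599999999999994 z 5.41 rot [-8.999e+01  1.000e-02 -8.407e+01] F fwd/lat/z 0.46 -0.27 -2.1 w 36.01
```

View pics/w10z.png

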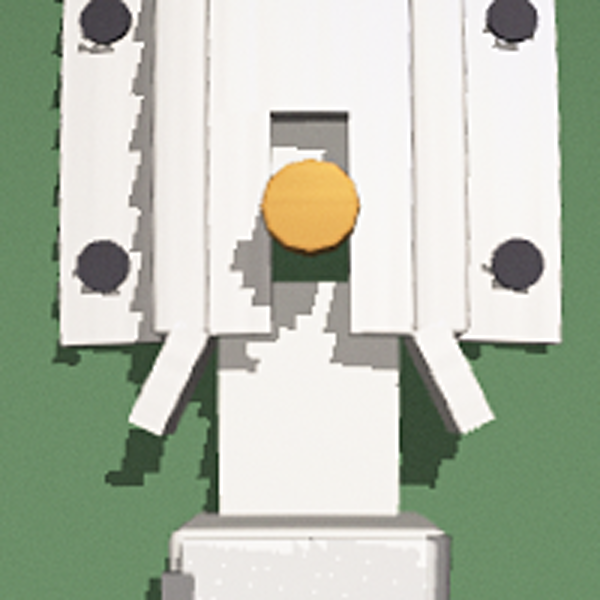

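>>> jog_arm(deltas=[{"tx": -0.008,"ty": 0,"tz": 0,"wx": 0,"wy": 0,"wz": 0,"jaw": 1},{"tx": -0.016,"ty": 0,"tz": 0,"wx": 0,"wy": 0,"wz": 0,"jaw": 1},{"tx": -0.025,"ty": 0,"tz": 0,"wx": 0,"wy": 0,"wz": 0,"jaw": 1}], squeeze=11)

```text
clock: 13.38
ee_pos: [0.5854, 0.049, 0.0054]
tool_rot: [-90.0, -0.0, -84.1]
force: [-0.1, -0.6, -2.0]
grip_width: 0.0359
```

```bash
python3 st.py
```

```text
clk 13.375 tcp br (np.float64(-80.1), np.float64(0.3)) tip~ 44.400000000000006 z 5.36 rot [-90.    -0.   -84.07] F fwd/lat/z -0.61 0.13 -1.97 w 35.91
```

>>> jog_arm(deltas=[{"tx": -0.005,"ty": 0,"tz": 0,"wx": 0,"wy": 0,"wz": 0,"jaw": 1},{"tx": -0.01,"ty": 0,"tz": 0,"wx": 0,"wy": 0,"wz": 0,"jaw": 1}], squeeze=11)

```text
clock: 13.62
ee_pos: [0.5854, 0.0494, 0.0053]
tool_rot: [-90.0, 0.0, -84.1]
force: [0.2, -0.5, -1.2]
grip_width: 0.036
```

```bash
python3 st.py
```

```text
clk 13.625 tcp br (np.float64(-79.6), np.float64(0.3)) tip~ 44.900000000000006 z 5.35 rot [-90.     0.   -84.06] F fwd/lat/z -0.47 -0.15 -1.21 w 36.02
```

>>> jog_arm(deltas=[{"tx": -0.004,"ty": 0,"tz": 0,"wx": 0,"wy": 0,"wz": 0,"jaw": 1},{"tx": -0.008,"ty": 0,"tz": 0,"wx": 0,"wy": 0,"wz": 0,"jaw": 1}], squeeze=11)

```text
clock: 13.88
ee_pos: [0.5854, 0.0497, 0.0053]
tool_rot: [-90.0, -0.0, -84.1]
force: [-0.8, -0.7, -1.1]
grip_width: 0.036
```

```bash
python3 st.py
```

```text
clk 13.875 tcp br (np.float64(-79.3), np.float64(0.3)) tip~ 45.2 z 5.34 rot [-90.    -0.   -84.06] F fwd/lat/z -0.65 0.85 -1.15 w 35.97
```

>>> jog_arm(deltas=[{"tx": -0.004,"ty": 0,"tz": 0,"wx": 0,"wy": 0,"wz": 0,"jaw": 1},{"tx": -0.008,"ty": 0,"tz": 0,"wx": 0,"wy": 0,"wz": 0,"jaw": 1}], squeeze=11)

```text
clock: 14.12
ee_pos: [0.5853, 0.0501, 0.0053]
tool_rot: [-90.0, 0.0, -84.1]
force: [-0.4, 0.8, -2.4]
grip_width: 0.0359
```

```bash
python3 st.py
```

```text
clk 14.125 tcp br (np.float64(-79.0), np.float64(0.3)) tip~ 45.5 z 5.34 rot [-90.     0.   -84.07] F fwd/lat/z 0.86 0.35 -2.37 w 35.92
```

>>> jog_arm(deltas=[{"tx": -0.004,"ty": 0,"tz": 0,"wx": 0,"wy": 0,"wz": 0,"jaw": 1},{"tx": -0.008,"ty": 0,"tz": 0,"wx": 0,"wy": 0,"wz": 0,"jaw": 1}], squeeze=11)

```text
clock: 14.38
ee_pos: [0.5853, 0.0504, 0.0054]
tool_rot: [-90.0, -0.0, -84.1]
force: [-0.3, -1.6, -1.2]
grip_width: 0.0359
```

```bash
python3 st.py
```

```text
clk 14.375 tcp br (np.float64(-78.7), np.float64(0.3)) tip~ 45.8 z 5.35 rot [-90.    -0.   -84.06] F fwd/lat/z -1.55 0.49 -1.18 w 35.94
```

>>> jog_arm(deltas=[{"tx": -0.003,"ty": 0,"tz": 0,"wx": 0,"wy": 0,"wz": 0,"jaw": 1},{"tx": -0.005,"ty": 0,"tz": 0,"wx": 0,"wy": 0,"wz": 0,"jaw": 1}], squeeze=11)

```text
clock: 14.62
ee_pos: [0.5853, 0.0504, 0.0054]
tool_rot: [-90.0, -0.0, -84.1]
force: [-0.2, -2.7, -0.9]
grip_width: 0.0362
```

```bash
python3 st.py
```

```text
clk 14.625 tcp br (np.float64(-78.7), np.float64(0.2)) tip~ 45.8 z 5.4 rot [-8.999e+01 -1.000e-02 -8.406e+01] F fwd/lat/z -2.64 0.49 -0.91 w 36.22
```

>>> jog_arm(deltas=[{"tx": -0.003,"ty": 0,"tz": 0,"wx": 0,"wy": 0,"wz": 0,"jaw": 1},{"tx": -0.005,"ty": 0,"tz": 0,"wx": 0,"wy": 0,"wz": 0,"jaw": 1}], squeeze=11)

```text
clock: 14.88
ee_pos: [0.5853, 0.0505, 0.0054]
tool_rot: [-90.0, -0.0, -84.1]
force: [0.2, -5.9, -0.6]
grip_width: 0.0361
```

```bash
python3 st.py
```

```text
clk 14.875 tcp br (np.float64(-78.6), np.float64(0.2)) tip~ 45.900000000000006 z 5.42 rot [-8.999e+01 -2.000e-02 -8.406e+01] F fwd/lat/z -5.85 0.44 -0.64 w 36.1
```

>>> jog_arm(deltas=[{"tx": -0.003,"ty": 0,"tz": 0,"wx": 0,"wy": 0,"wz": 0,"jaw": 1},{"tx": -0.005,"ty": 0,"tz": 0,"wx": 0,"wy": 0,"wz": 0,"jaw": 1}], squeeze=11)

```text
clock: 15.12
ee_pos: [0.5854, 0.0505, 0.0054]
tool_rot: [-90.0, -0.0, -84.1]
force: [0.3, -6.9, -1.0]
grip_width: 0.0358
```

```bash
python3 st.py
```

```text
clk 15.125 tcp br (np.float64(-78.6), np.float64(0.2)) tip~ 45.900000000000006 z 5.41 rot [-8.999e+01 -3.000e-02 -8.406e+01] F fwd/lat/z -6.92 0.4 -1.03 w 35.82
```

>>> jog_arm(deltas=[{"tx": -0.003,"ty": 0,"tz": 0,"wx": 0,"wy": 0,"wz": 0,"jaw": 1},{"tx": -0.004,"ty": 0,"tz": 0,"wx": 0,"wy": 0,"wz": 0,"jaw": 1}], squeeze=11)

```text
clock: 15.38
ee_pos: [0.5854, 0.0505, 0.0054]
tool_rot: [-90.0, -0.0, -84.1]
force: [0.4, -8.0, -1.5]
grip_width: 0.0358
```

```bash
python3 st.py
```

```text
clk 15.375 tcp br (np.float64(-78.6), np.float64(0.2)) tip~ 45.900000000000006 z 5.44 rot [-8.999e+01 -5.000e-02 -8.405e+01] F fwd/lat/z -7.99 0.38 -1.52 w 35.75
```

>>> jog_arm(deltas=[{"tx": -0.004,"ty": 0,"tz": 0,"wx": 0,"wy": 0,"wz": 0,"jaw": 1},{"tx": -0.004,"ty": 0,"tz": 0,"wx": 0,"wy": 0,"wz": 0,"jaw": 1},{"tx": -0.004,"ty": 0,"tz": 0,"wx": 0,"wy": 0,"wz": 0,"jaw": 1}], squeeze=11)

```text
clock: 15.75
ee_pos: [0.5854, 0.0505, 0.0055]
tool_rot: [-90.0, -0.1, -84.1]
force: [0.1, -8.8, -0.8]
grip_width: 0.036
```

```bash
python3 - <<'E'
from st import *
st()
c=shot("wrist","w11")
cv2.imwrite("pics/w11z.png",cv2.resize(c["pixels"][0:200,220:420],None,fx=3,fy=3,interpolation=cv2.INTER_CUBIC))
st()
z=lambda x,y:(x/3+220-1/3,y/3-1/3)
print("depth",c["depth"][60:90:4,322])
c9=np.load("w9.npz")
for cc,row in((c9,50),(c,72),):
    Rm=cv2.Rodrigues(cc["rvec"].astype(float))[0];K=cc["mtx"]
    for r in range(row-8,row+12,4):
        d=cc["depth"][r,322];o,v=ray(cc,(322,r),1);f=Rm[2];print(r,(o+v*d/(v@f)).round(4))
E
```

```text
clk 15.75 tcp br (np.float64(-78.6), np.float64(0.2)) tip~ 45.900000000000006 z 5.48 rot [-8.998e+01 -5.000e-02 -8.405e+01] F fwd/lat/z -8.75 0.82 -0.78 w 35.97
clk 15.8 tcp br (np.float64(-78.6), np.float64(0.2)) tip~ 45.900000000000006 z 5.48 rot [-8.998e+01 -5.000e-02 -8.406e+01] F fwd/lat/z -9.51 0.11 -0.39 w 35.8
depth [0.13208127 0.13169163 0.13245855 0.13295235 0.13324848 0.1334537
 0.13390617 0.13503087]
42 [0.575  0.1487 0.0293]
46 [0.5752 0.1467 0.0308]
50 [0.5754 0.1454 0.0298]
54 [0.5755 0.1441 0.0284]
58 [0.5757 0.1423 0.0296]
64 [0.5751 0.149  0.0264]
68 [0.5752 0.1475 0.026 ]
72 [0.5754 0.1459 0.0259]
76 [0.5756 0.1443 0.026 ]
80 [0.5757 0.1427 0.0262]
```

View pics/w11z.png

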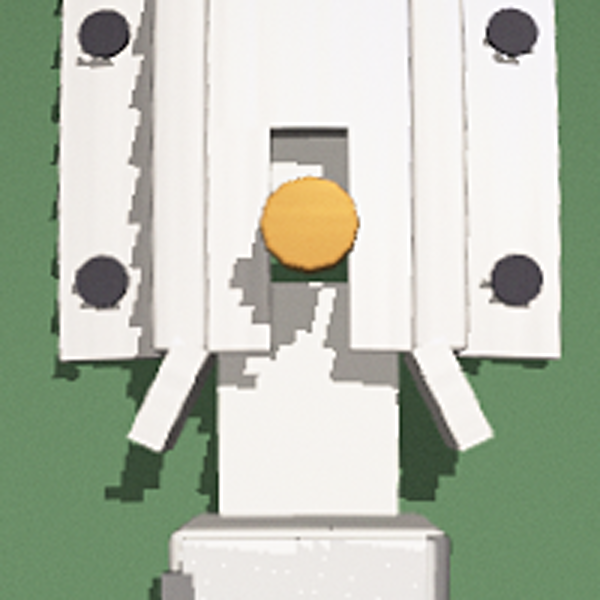

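>>> jog_arm(deltas=[{"tx": -0.003,"ty": 0,"tz": 0,"wx": 0,"wy": 0,"wz": 0,"jaw": 1},{"tx": -0.003,"ty": 0,"tz": 0,"wx": 0,"wy": 0,"wz": 0,"jaw": 1},{"tx": -0.003,"ty": 0,"tz": 0,"wx": 0,"wy": 0,"wz": 0,"jaw": 1}], squeeze=11)

```text
clock: 16.18
ee_pos: [0.5854, 0.0506, 0.0055]
tool_rot: [-90.0, -0.1, -84.0]
force: [1.0, -10.0, -0.0]
grip_width: 0.0359
```

```bash
python3 st.py
```

```text
clk 16.175 tcp br (np.float64(-78.5), np.float64(0.2)) tip~ 46.0 z 5.49 rot [-8.998e+01 -6.000e-02 -8.405e+01] F fwd/lat/z -10.05 0.05 -0.01 w 35.93
```

>>> jog_arm(deltas=[{"tx": 0.01,"ty": 0.005,"tz": 0,"wx": 0,"wy": 0,"wz": 0,"jaw": 1},{"tx": 0.02,"ty": 0.01,"tz": 0,"wx": 0,"wy": 0,"wz": 0,"jaw": 1},{"tx": 0.02,"ty": 0.01,"tz": 0,"wx": 0,"wy": 0,"wz": 0,"jaw": 1}], squeeze=11)

```text
clock: 16.55
ee_pos: [0.5853, 0.0504, 0.005]
tool_rot: [-90.0, -0.0, -84.1]
force: [-0.3, -4.6, -0.3]
grip_width: 0.0358
```

```bash
python3 st.py
```

```text
clk 16.55 tcp br (np.float64(-78.7), np.float64(0.2)) tip~ 45.8 z 5.03 rot [-8.999e+01 -1.000e-02 -8.406e+01] F fwd/lat/z -4.58 0.79 -0.3 w 35.76
```

>>> jog_arm(deltas=[{"tx": 0.012,"ty": 0,"tz": 0,"wx": 0,"wy": 0,"wz": 0,"jaw": 1},{"tx": 0.012,"ty": 0,"tz": 0,"wx": 0,"wy": 0,"wz": 0,"jaw": 1},{"tx": 0.012,"ty": 0,"tz": 0,"wx": 0,"wy": 0,"wz": 0,"jaw": 0},{"tx": 0.012,"ty": 0,"tz": 0,"wx": 0,"wy": 0,"wz": 0,"jaw": 0},{"tx": 0.012,"ty": 0,"tz": 0,"wx": 0,"wy": 0,"wz": 0,"jaw": -0.5},{"tx": 0.012,"ty": 0,"tz": 0,"wx": 0,"wy": 0,"wz": 0,"jaw": -0.5},{"tx": 0.012,"ty": 0,"tz": 0,"wx": 0,"wy": 0,"wz": 0,"jaw": -0.5},{"tx": 0.012,"ty": 0,"tz": 0,"wx": 0,"wy": 0,"wz": 0,"jaw": -0.5}], squeeze=11)

```text
clock: 17.55
ee_pos: [0.5853, 0.0501, 0.0049]
tool_rot: [-90.0, 0.0, -84.1]
force: [0.2, -0.1, -0.1]
grip_width: 0.0697
```

```bash
python3 - <<'E'
from st import *
st()
c=shot("wrist","w12")
cv2.imwrite("pics/w12z.png",cv2.resize(c["pixels"][0:200,220:420],None,fx=3,fy=3,interpolation=cv2.INTER_CUBIC))
E
```

```text
clk 17.55 tcp br (np.float64(-79.0), np.float64(0.3)) tip~ 45.5 z 4.93 rot [-90.     0.   -84.07] F fwd/lat/z -0.15 -0.21 -0.07 w 69.72
```

View pics/w12.png

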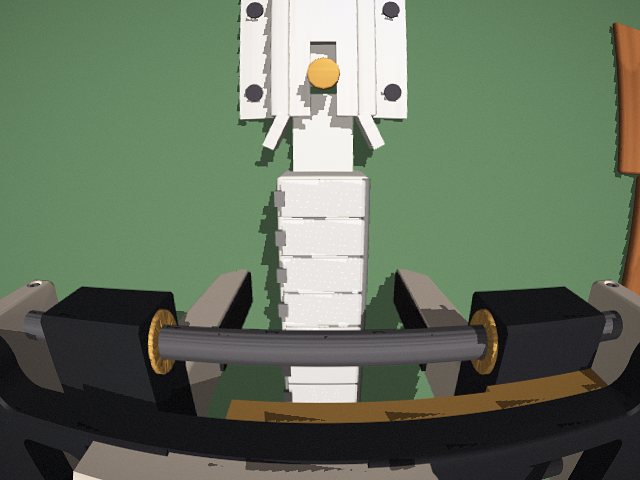

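Released, with the pin (323,73) seated and the toe in line. Retreat straight up and recheck.

>>> jog_arm(deltas=[{"tx": 0,"ty": -0.5,"tz": 0,"wx": 0,"wy": 0,"wz": 0,"jaw": -0.5},{"tx": 0,"ty": -1.7,"tz": 0,"wx": 0,"wy": 0,"wz": 0,"jaw": -0.5},{"tx": 0,"ty": -3,"tz": 0,"wx": 0,"wy": 0,"wz": 0,"jaw": -0.5},{"tx": 0,"ty": -4,"tz": 0,"wx": 0,"wy": 0,"wz": 0,"jaw": -0.5},{"tx": 0,"ty": -4,"tz": 0,"wx": 0,"wy": 0,"wz": 0,"jaw": -0.5},{"tx": 0,"ty": -4,"tz": 0,"wx": 0,"wy": 0,"wz": 0,"jaw": -0.5}], squeeze=11)

```text
clock: 18.35
ee_pos: [0.5849, 0.0502, 0.165]
tool_rot: [-90.0, 0.0, -84.1]
force: [0.3, 0.5, -0.3]
grip_width: 0.0698
```

```bash
python3 - <<'E'
from st import *
st()
c=shot("wrist","w13")
cv2.imwrite("pics/w13z.png",cv2.resize(c["pixels"][60:260,220:420],None,fx=3,fy=3,interpolation=cv2.INTER_CUBIC))
E
```

```text
clk 18.35 tcp br (np.float64(-78.9), np.float64(0.7)) tip~ 45.599999999999994 z 165.03 rot [-90.01   0.   -84.06] F fwd/lat/z 0.44 -0.34 -0.27 w 69.76
```

View pics/w13.png

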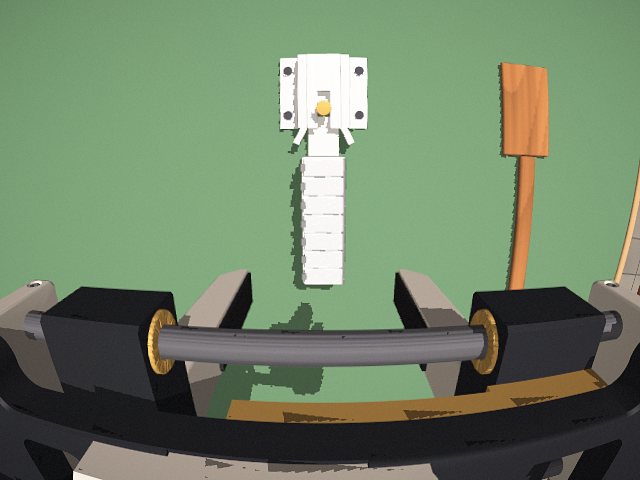

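View pics/w13z.png

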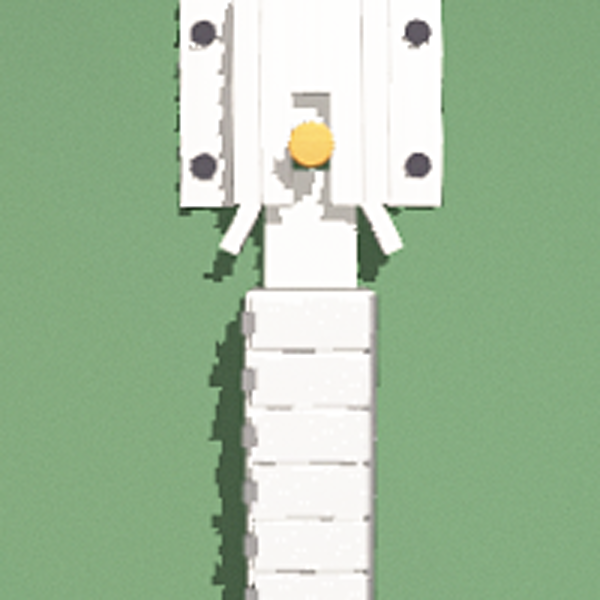

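```bash
python3 - <<'E'
from st import *
c=np.load("w13.npz");z=lambda x,y:(x/3+220-1/3,y/3+60-1/3)
for n,x,y_,h in(("toe root L",264,288,.008),("toe root R",357,288,.008),("mouth",311,206,.016),("pin",311,144,.027)): print(n,br(atz(c,z(x,y_),h,1)))
Rm=cv2.Rodrigues(c["rvec"].astype(float))[0]
d=c["depth"][107,323];o,v=ray(c,(323,107),1);print("cap",o+v*d/(v@Rm[2]))
from rig import close_job
print(close_job())
E
```

```text
toe root L (np.float64(-23.7), np.float64(13.4))
toe root R (np.float64(-23.7), np.float64(-13.3))
mouth (np.float64(-0.3), np.float64(-0.1))
pin (np.float64(16.3), np.float64(-0.0))
cap [0.57554271 0.14549778 0.02647711]
the job is handed in; nothing more can be done
None
```

The smallest pill organiser is docked in the bracket, pressed home, released and standing flat. I handed the job in at about 18.4 s of the 43 s allowed; no verdict came back.

I gripped it across its width, carried it to the bracket and slid the toe in. It met the stop with its tip about 46 mm past the mouth. I pressed until the wrist read about 10 N forward (highest reading 10.05 N), held it above 5 N for over a second, backed off, opened the gripper and lifted clear.

What the last checks showed:
- **Toe position:** its root sits about 23.7 mm before the mouth, so the tip is about 46 mm in. It is within about 0.1 mm of the pocket's middle.
- **Pin:** the cap stands about 26.5 mm above the board, against about 30 mm while it was lifted, so it has dropped into the window. I judged this from the wrist camera because no direct pin reading was available.
- **Release:** the force after retreating was within noise.
- **Bystanders:** I saw no contact with any of them and the arm stayed clear, but I did not measure their positions again at the end.

Nothing failed. The wrist images put the bracket's mouth about 0.3 to 0.9 mm from where I first measured it along the slide, within the calibration's tolerance.

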